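# Sort the radio spares into their trays

## Robot

A 7-joint arm with a two-finger parallel gripper is mounted at the origin on a cart in front of the work surface, level with it; the furniture and walls round the work are solid. World frame = base frame: x ahead of the robot, y to its left, z up, the work surface at z = 0. Lengths are in m, angles in rad, forces in N, time in s.
With the tool pointing down it reaches from about 0.4 to 0.875 m from the base axis. Payload 19.3 kg.
Tool frame: the origin (TCP) lies on the mounting face of the last link; the fingertips stand 173 mm ahead of it and the grasp point (between the pads) lies 155 mm ahead of it (bot.grip_point_offset is the distance from the TCP to the grasp point, in m); z points along the fingers, y is the line along which they close (so a half turn about z gives the same grasp; the last joint's range is limited). The gripper opens to 85 mm and grips with 20 to 120 N. Pads are 22 mm wide; open, the fingers measure 114 mm over their backs; the gripper's body (76 mm by 85 mm) begins 54 mm behind the grasp point. The pads swing forward as they close: fully open they stand 13 mm farther back than shut.
Start: joints at [1.101, 0.521, -0.036, 1.599, 0.021, 1.021, -0.113], TCP at [0.243, -0.576, 0.405] pointing down, gripper open.
Joint ranges: [-2.91, 2.91], [-0.3, 2.13], [-1.5, 1.42], [0.17, 2.43], [-1.26, 4.41], [0.16, 1.93], [-2.52, 2.52]. Speed limits (rad/s): [1.89, 1.89, 2.39, 2.39, 3.01, 3.01, 3.01].

## Interface

Orientations are given as [roll, pitch, yaw] about the fixed x, y, z axes, in that order (R = Rz(yaw) Ry(pitch) Rx(roll)).
In Python, from workcell import bot gives the robot as it stands.
- The arm moves only by the tool arm_command, never from a script. Its argument "deltas" is a list of rows, each a list of 3 entries, a list of its own where there are three numbers: the shift along the tool's x, y, z in cm, then the turn, a rotation vector about the tool's x, y, z in rad, then the finger opening in cm, from 0 to 8.54. In form: [[[tx, ty, tz], [rx, ry, rz], claw], ...]. A call has 1 to 20 rows; each row shifts and turns the commanded pose from where the row before left it, along the tool's axes as they then stand; what a row does not reach is not made up. A row lasts 1/10 s, in which the tool goes at most 50 mm and 8.59 degrees, less where a joint would pass 70% of its speed; a pose out of reach is approached as far as the arm can. A call with a gripper value outside its range is refused whole. The fingers move at their own pace and stop on an object; "newtons" is the grip in N (left out, the last holds). Time passes only in rows, so rows that do not move let the fingers close. It gives the time, the measured TCP pose, the force, the opening and the grip force at its end, in the units of the state.
- bot.observe(): the state, without advancing time (a new reading comes with each control period).
- bot.grab_frame(name): name is "scene" or "side" or "wrist"; returns a dict with "frame" (400x640x3 uint8, red, green, blue), "K" (3x3 intrinsics, pixels), "rvec" (rotation vector, rad) and "tvec" (3), from world to camera coordinates, as OpenCV has them; the wrist camera has in their place "T_tool_cam" (4x4, takes a point from camera to tool coordinates, whose origin is the TCP and whose axes are the flange's). Camera axes: x right, y down, z forward; pixel columns grow to the right and rows downward; lengths in m; the calibration is good to about 2 mm. A picture is of the moment at which its call begins: read the wrist's pose just before it. There is no depth.
- bot.job_done(): hands the job in; it is judged then, once.
Trained networks look in a picture, given as the dict that the camera call returned (one of the last four; its "shot" number tells which), for a name from the list of things; names that differ only in an ending like _2 or _b are one class to them, and where a whole thing is asked for, a point or a joint stands for the part that bears it (a point fixed in the world has none). Each returns a list of dicts, best first, with "p" (0 to 1); they miss things now and then, are a little off and sometimes report something else, mostly with a low value. They report only what shows in the picture. A call takes as long as a camera call. They do not tell look-alikes from the thing itself.
- bot.find_in(name, picture): "rect" ([left, top, width, height] in pixels, round what is visible of it).
- bot.mark_of(name, picture): "at" ([column, row] in pixels: a listed point, or the origin of a listed thing).
The state is a dict: "clock": time; "qpos": joint angles; "qd": joint speeds; "joint_efforts": joint torques, N m; "position": TCP position; "tool_rot": TCP orientation; "force": force on the tool from outside, world axes, zero at the start; "moment": the same for the moment, N m; "grip_width": finger opening in m; "finger_force": force on a finger pad.
Only numpy, scipy, OpenCV 4.12 (cv2) and the standard library are available. Lean on these libraries where they do the work, as an engineer would, in place of code of your own. Each camera call takes 0.05 s, during which the arm holds its last target. There are 200 camera calls.

## Task

Sort the loose radio spares into the two sorting trays, each with its like: the valve that lies on the table into the tray with the sample valve, lowered gently so that it stands upright on its black base, let go only once it rests on the floor of the tray; the two loose crystals into the tray with the sample crystal, lying flat on its floor with the same side up as now. Leave the insulator, the knob and the carton where they are.

Things in the scene. Friction and masses are not known exactly. Their poses are not given: they have to be found in the camera images.
- valve_tray: fixed painted metal sorting tray, olive-grey, where valves belong. Outside 150 x 180 mm (its x by its y), 20 mm high, open on top; floor and walls 4 mm thick. Origin: centre of the underside; x points from its front to its back (away from the robot at yaw 0), z up. One sample valve, standing on its black base (27 mm wide, 65 mm tall) is fixed on its floor at the back (x +48 mm, y 0); the two trays are alike except for their samples and may stand on either side
- crystal_tray: fixed painted metal sorting tray, olive-grey, where crystals belong. Outside 150 x 180 mm (its x by its y), 20 mm high, open on top; floor and walls 4 mm thick. Origin: centre of the underside; x points from its front to its back (away from the robot at yaw 0), z up. One sample crystal, lying flat (33 x 29 x 12 mm) is fixed on its floor at the back (x +48 mm, y 0); the two trays are alike except for their samples and may stand on either side
- valve_mid (a point): loose radio valve, rigid, 65 mm long, 35 g: round black base (27 mm diameter, 18 mm long) and grey bulb (about 25 mm diameter) with a blunt dome. Starts lying on its side on the table, dome to the robot's left (up to 35 degrees away from the robot or 20 towards it), sagging 1.5 mm there. Point: on its axis, 32.5 mm from the base's flat face. z: along the axis from base to dome, up when it stands
- crystal_1_mid (a point): loose plug-in crystal: black flat case 22 x 29 x 10 mm (its x, y, z; 12 mm over the screw heads) with two thin brass pins 12 mm long that stick out along +x, about 14 g; lies flat on the table with z up. Point: centre of the case, 5 mm above its underside
- crystal_2_mid (a point): loose plug-in crystal: black flat case 22 x 29 x 10 mm (its x, y, z; 12 mm over the screw heads) with two thin brass pins 12 mm long that stick out along +x, about 14 g; lies flat on the table with z up. Point: centre of the case, 5 mm above its underside
- egg_insulator: bystander: white waisted ceramic insulator, 32 mm diameter, 41 mm tall, standing on the table behind the other things. Origin: centre of its underside. (A tall radio set, 0.45 m high, stands at the back, from about y = 0.1 to -0.3 m; its nearest corner is about 0.68 m ahead of the robot: keep the wrist clear of it)
- spare_knob: bystander: black control knob, 33 mm diameter, 24 mm tall, on the table beside the valve. Origin: centre of its underside
- fuse_carton: bystander: small carton, 29 x 50 x 18 mm (its x, y, z), on the table beside the valve. Origin: centre of its underside
There are look-alikes about, which are no part of the job. Leave any red or turquoise look-alike of the part that bears crystal_1_mid alone.

How it is judged:
On the way:
1. the valve stands upright on the floor of its tray while the fingers still hold it (x of valve_mid in the frame of valve_tray between -0.066 and 0.066 m and y of valve_mid in the frame of valve_tray between -0.081 and 0.081 m and z of valve_mid in the frame of valve_tray between 0.031 and 0.043 m and angle between valve_mid's own z axis and vertical below 0.15 rad and contact force between valve and valve_tray above 0.1 N and contact force between the fingers and valve above 1 N), for 0.1 s.
At the end, for the whole second after the job is handed in: The loose valve stands on its base on the floor of the tray with the sample valve (within 0.12 rad of upright, wholly inside the walls), both loose crystals lie flat with the same side up on the floor of the tray with the sample crystal (within 0.15 rad, the case inside the walls), all at rest (x of valve_mid in the frame of valve_tray between -0.066 and 0.066 m and y of valve_mid in the frame of valve_tray between -0.081 and 0.081 m and z of valve_mid in the frame of valve_tray between 0.031 and 0.043 m and angle between valve_mid's own z axis and vertical below 0.12 rad and linear speed of each of valve, crystal_1, crystal_2 below 0.02 m/s and x of crystal_1_mid in the frame of crystal_tray between -0.068 and 0.068 m and y of crystal_1_mid in the frame of crystal_tray between -0.083 and 0.083 m and z of crystal_1_mid in the frame of crystal_tray between 0.005 and 0.014 m and angle between each of crystal_1_mid, crystal_2_mid's own z axis and vertical below 0.15 rad and x of crystal_2_mid in the frame of crystal_tray between -0.068 and 0.068 m and y of crystal_2_mid in the frame of crystal_tray between -0.083 and 0.083 m and z of crystal_2_mid in the frame of crystal_tray between 0.005 and 0.014 m); the robot touches nothing.
It fails at once if the valve is pushed or dropped hard onto its tray (more than 40 N between them) (contact force between valve and valve_tray above 40 N).
It fails at once if the insulator, the spare knob or the carton is moved more than 25 mm (distance of any of egg_insulator, spare_knob, fuse_carton from where it was at the start of the episode above 0.025 m).
It also fails if it takes over 67 s, if anything falls off the work surface, if the arm or the gripper's body presses on something with over 40 N, if the wrist force passes 120 N, or if a joint passes its speed limit or range.

## Working session

There is one attempt and no reset: what is moved stays moved. The work goes in short steps, Python scripts to look and compute and a tool call to move; the robot and the scene stay as the last step left them, time stands still between calls to the robot, and variables do not carry over. Pictures are saved under pics/ and viewed, at most 10 in all, crops included, and the job is handed in when it is done.

Besides the shell and the picture viewer there is one more tool, called after "Request:" as a command line: name --argument value ..., lists and objects as JSON in quotes. arm_command: Moves the arm, as the interface text tells. Its arguments: {"type":"object","properties":{"deltas":{"type":"array","items":{"type":"array"}},"newtons":{"type":"number"}},"required":["deltas"]}

```bash
mkdir -p pics; ls; cat > h.py <<'E'
import numpy as np,cv2
from scipy.spatial.transform import Rotation as R
from workcell import bot
def ray(pic,uv,st=None):
    K=np.array(pic["K"]);d=np.linalg.inv(K)@np.array([uv[0],uv[1],1.])
    if "rvec" in pic:
        Rm=cv2.Rodrigues(np.array(pic["rvec"],float))[0];t=np.array(pic["tvec"],float).ravel()
        return -Rm.T@t, Rm.T@d
    T=np.array(pic["T_tool_cam"]);Rt=R.from_euler('xyz',st["tool_rot"]).as_matrix()
    return np.array(st["position"])+Rt@T[:3,3], Rt@T[:3,:3]@d
def onz(pic,uv,z,st=None):
    o,d=ray(pic,uv,st);return o+d*(z-o[2])/d[2]
def save(pic,name): cv2.imwrite("pics/"+name,np.ascontiguousarray(pic["frame"][:,:,::-1]))
E
python3 - <<'E'
from h import *
np.set_printoptions(precision=3,suppress=True)
print(bot.observe())
Z=dict(valve_tray=0,crystal_tray=0,valve_mid=.0125,crystal_1_mid=.005,egg_insulator=0,spare_knob=0,fuse_carton=0)
ims=[]
for c in("scene","side"):
    p=bot.grab_frame(c);save(p,c+"0.png")
    for n,z in Z.items():
        for m in bot.mark_of(n,p)[:4]: print(c,n,round(m["p"],2),np.round(m["at"]),onz(p,m["at"],z))
E
```

```text
pics
{'clock': 0.0, 'qpos': array([ 1.101,  0.522, -0.036,  1.6  ,  0.021,  1.021, -0.113]), 'qd': array([ 0.001, -0.   ,  0.   ,  0.   , -0.003,  0.002, -0.001]), 'joint_efforts': array([  0.001, -92.714,   1.981, -36.994,   0.018,   0.008,   0.   ]), 'position': array([ 0.243, -0.576,  0.404]), 'tool_rot': array([-3.14,  0.  ,  0.4 ]), 'force': array([-0.123, -0.185, -0.769]), 'moment': array([ 0.026, -0.022, -0.005]), 'finger_force': 0.0, 'grip_width': 0.08548295590781485}
scene valve_tray 0.68 [274. 308.] [0.527 0.302 0.   ]
scene crystal_tray 0.92 [382. 159.] [ 0.538 -0.296  0.   ]
scene valve_mid 0.57 [335. 224.] [0.526 0.041 0.012]
scene crystal_1_mid 0.54 [300. 220.] [0.608 0.057 0.005]
scene crystal_1_mid 0.51 [271. 238.] [0.633 0.142 0.005]
scene crystal_1_mid 0.49 [376. 233.] [0.435 0.02  0.005]
scene crystal_1_mid 0.43 [316. 246.] [0.533 0.122 0.005]
scene egg_insulator 0.48 [264. 223.] [0.678 0.1   0.   ]
scene spare_knob 0.56 [350. 264.] [0.45  0.133 0.   ]
scene fuse_carton 0.76 [389. 206.] [ 0.444 -0.094  0.   ]
side valve_tray 0.71 [300. 194.] [0.523 0.258 0.   ]
side valve_tray 0.66 [310. 240.] [ 0.534 -0.106  0.   ]
side crystal_tray 0.76 [319. 285.] [ 0.536 -0.328  0.   ]
side crystal_1_mid 0.55 [304. 207.] [0.532 0.121 0.005]
side crystal_1_mid 0.38 [274. 223.] [0.434 0.007 0.005]
side crystal_1_mid 0.37 [331. 201.] [0.625 0.166 0.005]
side egg_insulator 0.41 [353. 207.] [0.691 0.113 0.   ]
side egg_insulator 0.31 [278. 243.] [ 0.447 -0.116  0.   ]
side spare_knob 0.61 [278. 210.] [0.448 0.114 0.   ]
side fuse_carton 0.53 [278. 244.] [ 0.447 -0.119  0.   ]
```

```bash
python3 - <<'E'
import cv2
a=cv2.imread("pics/scene0.png")
cv2.imwrite("pics/scene0c.png",cv2.resize(a[120:370,190:450],None,fx=2.4,fy=2.4,interpolation=cv2.INTER_CUBIC))
E
```

```text
(no output)
```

View pics/scene0c.png

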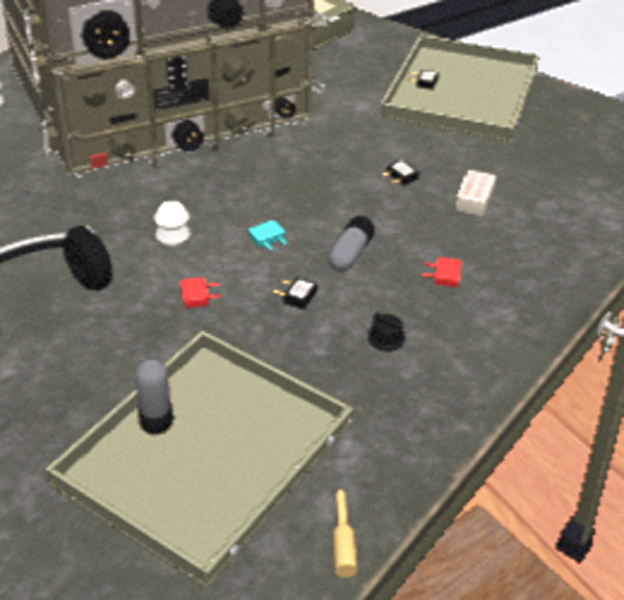

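The scene view, crop coordinates in full px:
- Valve tray with a standing sample at left (274,308); crystal tray with a sample at far right (382,159).
- Black crystals are at (315,242) and (358,191), white label up. The red (271,242) and (376,233) and the turquoise (301,218) are look-alikes, so I leave them.
- Valve at (335,224), base towards the right.

Next, a closer look with the wrist camera.

Request:
arm_command --deltas '[[[0, 0, 0], [0, 0, 0.1], 8.5], [[0, 0, 0], [0, 0, 0.1], 8.5], [[0, 0, 0], [0, 0, 0.1], 8.5], [[0, 0, 0], [0, 0, 0.1], 8.5], [[2, -4, -0.4], [0, 0, 0], 8.5], [[2, -4, -0.4], [0, 0, 0], 8.5], [[2, -4, -0.4], [0, 0, 0], 8.5], [[2, -4, -0.4], [0, 0, 0], 8.5], [[2, -4, -0.4], [0, 0, 0], 8.5], [[2, -4, -0.4], [0, 0, 0], 8.5], [[2, -4, -0.4], [0, 0, 0], 8.5], [[2, -4, -0.4], [0, 0, 0], 8.5], [[2, -4, -0.4], [0, 0, 0], 8.5], [[2, -4, -0.4], [0, 0, 0], 8.5], [[0, 0, 0], [0, 0, 0], 8.5]]'

```text
clock: 2.3
position: [0.4455, -0.1708, 0.4454]
tool_rot: [-3.14, -0.002, 0.007]
force: [0.1, -0.4, -0.2]
grip_width: 0.0849
finger_force: 0.0
```

```bash
cat > look.py <<'E'
import sys
from h import *
np.set_printoptions(precision=3,suppress=True)
def look(name,names):
    st=bot.observe();p=bot.grab_frame("wrist");save(p,name)
    print("t",st["clock"],st["position"],st["tool_rot"])
    Z=dict(valve_tray=0,crystal_tray=0,valve_mid=.0125,crystal_1_mid=.005,spare_knob=0,fuse_carton=0)
    for n in names:
        for m in bot.mark_of(n,p)[:5]: print(n,round(m["p"],2),np.round(m["at"]),onz(p,m["at"],Z[n],st))
    return st,p
E
python3 - <<'E'
from look import *
st,p=look("w1.png",["crystal_tray","valve_tray","valve_mid","crystal_1_mid","spare_knob","fuse_carton"])
print(p["T_tool_cam"],p["K"])
E
```

```text
t 2.3 [ 0.446 -0.171  0.445] [-3.14  -0.002  0.007]
crystal_tray 0.79 [421.  93.] [ 0.534 -0.308  0.   ]
valve_mid 0.67 [152.  94.] [0.53  0.029 0.013]
crystal_1_mid 0.93 [42.  7.] [0.626 0.149 0.005]
crystal_1_mid 0.93 [132.  22.] [0.611 0.045 0.005]
crystal_1_mid 0.84 [177. 167.] [0.438 0.012 0.005]
crystal_1_mid 0.68 [92. 85.] [0.541 0.106 0.005]
spare_knob 0.74 [ 97. 152.] [0.456 0.119 0.   ]
spare_knob 0.3 [269.  91.] [ 0.535 -0.115  0.   ]
fuse_carton 0.89 [271. 154.] [ 0.455 -0.114  0.   ]
[[ 0.    -0.96  -0.28   0.071]
 [ 1.     0.     0.001  0.   ]
 [-0.001 -0.28   0.96   0.031]
 [ 0.     0.     0.     1.   ]] [[308.275   0.    312.65 ]
 [  0.    308.275 196.12 ]
 [  0.      0.      1.   ]]
```

View pics/w1.png

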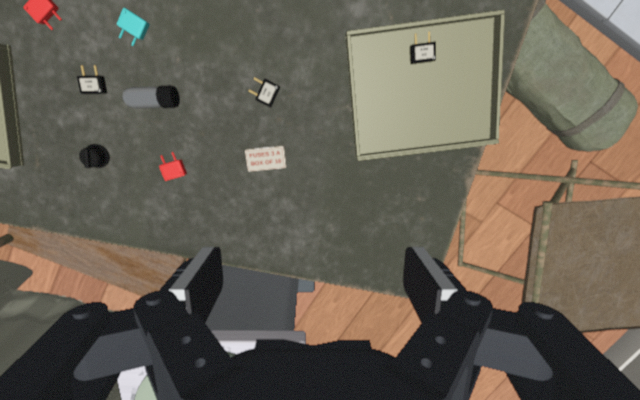

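Wrist view: the black crystals are at (91,84) and (266,92), the valve at (150,97) with its base to the right. Carton is at (266,158), knob at (94,156) and the crystal tray at (425,85). I'll take crystal B (266,92) first, so I'm going closer.

Request:
arm_command --deltas '[[[1.4, -1.4, 3.7], [0, 0, 0], 8.5], [[1.4, -1.4, 3.7], [0, 0, 0], 8.5], [[1.4, -1.4, 3.7], [0, 0, 0], 8.5], [[1.4, -1.4, 3.7], [0, 0, 0], 8.5], [[0, 0, 0], [0, 0, 0], 8.5], [[0, 0, 0], [0, 0, 0], 8.5]]'

```text
clock: 3.25
position: [0.4992, -0.1203, 0.2964]
tool_rot: [-3.142, 0.002, -0.001]
force: [0.2, -0.1, -0.5]
grip_width: 0.0854
finger_force: 0.0
```

```bash
cat >> look.py <<'E'
def case_fit(p,st,xy,z=.012,r=.032,name=None):
    """white label (z top) and brass pins near xy -> pose"""
    f=p["frame"].astype(int);S=4  # warp to top-down 0.25 mm/px plane at height z
    n=int(2*r*4000);src=[];
    o,d=ray(p,(0,0),st)
    pts=[(xy[0]+a*r,xy[1]+b*r) for a,b in((1,1),(1,-1),(-1,-1),(-1,1))]
    K=np.array(p["K"]);
    T=np.array(p["T_tool_cam"]);Rt=R.from_euler('xyz',st["tool_rot"]).as_matrix()
    Rc=Rt@T[:3,:3];oc=np.array(st["position"])+Rt@T[:3,3]
    uv=[]
    for q in pts:
        c=K@(Rc.T@(np.array([*q,z])-oc));uv.append(c[:2]/c[2])
    H=cv2.getPerspectiveTransform(np.float32(uv),np.float32([(0,0),(n,0),(n,n),(0,n)]))
    w=cv2.warpPerspective(p["frame"],H,(n,n))
    if name: cv2.imwrite("pics/"+name,cv2.resize(w[:,:,::-1],None,fx=2,fy=2))
    return w   # up=+x, left=+y, 0.25mm/px
E
python3 - <<'E'
from look import *
st,p=look("w2.png",["crystal_1_mid","valve_mid"])
case_fit(p,st,(.535,-.113),name="B.png")
E
```

```text
t 3.25 [ 0.499 -0.12   0.296] [-3.142  0.002 -0.001]
crystal_1_mid 0.73 [97. 51.] [0.61  0.046 0.005]
crystal_1_mid 0.57 [ 40. 140.] [0.542 0.107 0.005]
crystal_1_mid 0.56 [166. 257.] [0.434 0.017 0.005]
```

View pics/B.png

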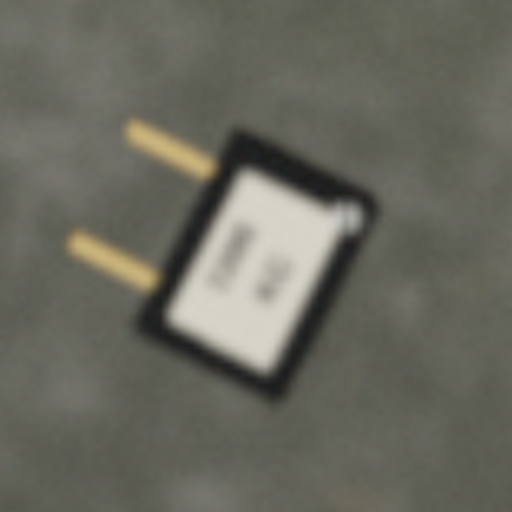

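Crystal B up close: case centre at (258,263) of the crop, so about (0.534, −0.113). Its pins point to about 62°, black case with a white label. I'll grasp with yaw 62°.

Request:
arm_command --deltas '[[[1.75, -0.35, 0], [0, 0, 0], 5], [[1.75, -0.35, 0], [0, 0, 0], 5], [[0, 0, 1.1], [0, 0, -0.135], 5], [[0, 0, 1.1], [0, 0, -0.135], 5], [[0, 0, 1.1], [0, 0, -0.135], 5], [[0, 0, 1.1], [0, 0, -0.135], 5], [[0, 0, 1.1], [0, 0, -0.135], 5], [[0, 0, 1.1], [0, 0, -0.135], 5], [[0, 0, 1.1], [0, 0, -0.135], 5], [[0, 0, 1.1], [0, 0, -0.135], 5], [[0, 0, 1.2], [0, 0, 0], 5], [[0, 0, 0], [0, 0, 0], 5], [[0, 0, 0], [0, 0, 0], 5]]'

```text
clock: 4.7
position: [0.5344, -0.113, 0.1972]
tool_rot: [3.141, 0.0, 1.076]
force: [0.6, -0.1, 0.4]
grip_width: 0.0502
finger_force: 0.0
```

```bash
python3 - <<'E'
from look import *
st,p=look("w3.png",["crystal_1_mid"])
print(st["qpos"])
E
```

```text
t 4.7 [ 0.534 -0.113  0.197] [3.141 0.    1.076]
crystal_1_mid 0.57 [ 18. 112.] [0.435 0.018 0.005]
[ 0.345  0.725 -0.34   1.929  0.432  0.558 -0.781]
```

View pics/w3.png

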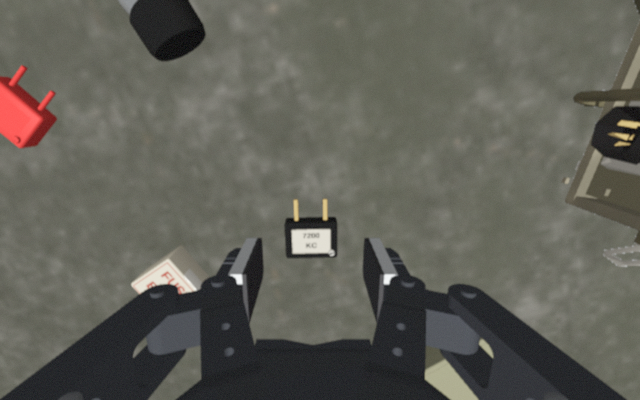

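The crystal is centred between the pads (312,237). Going down and gripping.

Request:
arm_command --deltas '[[[0, 0, 1.2], [0, 0, 0], 5], [[0, 0, 1.2], [0, 0, 0], 5], [[0, 0, 0], [0, 0, 0], 5], [[0, 0, 0], [0, 0, 0], 2.5], [[0, 0, 0], [0, 0, 0], 2.5], [[0, 0, 0], [0, 0, 0], 2.5], [[0, 0, 0], [0, 0, 0], 2.5], [[0, 0, 0], [0, 0, 0], 2.5]]' --newtons 30

```text
clock: 5.6
position: [0.5348, -0.1128, 0.1733]
tool_rot: [3.14, -0.001, 1.08]
force: [1.2, 0.4, 6.6]
grip_width: 0.0281
finger_force: 33.7
```

Request:
arm_command --deltas '[[[0, 0, -2], [0, 0, 0], 2.5], [[0, 0, -2], [0, 0, 0], 2.5], [[0, 0, -2], [0, 0, 0], 2.5], [[0, 0, -2], [0, 0, 0], 2.5], [[0, 0, 0], [0, 0, 0], 2.5]]'

```text
clock: 6.1
position: [0.5348, -0.1129, 0.255]
tool_rot: [3.139, -0.001, 1.079]
force: [-0.1, -0.6, -0.4]
grip_width: 0.0283
finger_force: 29.7
```

```bash
python3 - <<'E'
from look import *
T=np.array([[0,-.96,-.28,.071],[1,0,0,0],[0,-.28,.96,.031],[0,0,0,1]]);K=np.array([[308.275,0,312.65],[0,308.275,196.12],[0,0,1]])
p=dict(K=K,T_tool_cam=T);st=dict(position=[.4455,-.1708,.4454],tool_rot=[-3.14,-.002,.007])
c=[onz(p,u,.02,st) for u in [(348,33),(503,12),(498,142),(358,158)]]
print(np.array(c),np.mean(c,0))
e=c[0]-c[1];g=c[0]-c[3];print(np.arctan2(-e[0],e[1]),np.linalg.norm(e),np.arctan2(g[1],g[0]),np.linalg.norm(g))
print(onz(p,(424,52),.014,st))
st,p=look("w4.png",[])
E
```

```text
[[ 0.599 -0.21   0.02 ]
 [ 0.622 -0.385  0.02 ]
 [ 0.475 -0.405  0.02 ]
 [ 0.454 -0.228  0.02 ]] [ 0.537 -0.307  0.02 ]
0.12887515502271146 0.1765171581989354 0.12690427085488964 0.14618030874554783
[ 0.58  -0.302  0.014]
t 6.1 [ 0.535 -0.113  0.255] [ 3.139 -0.001  1.079]
```

The tray is centred at (0.538,−0.307), yaw 0.127. Crystal B goes to about (0.513,−0.270).

Request:
arm_command --deltas '[[[-3, 1.1, 0], [0, 0, 0], 2.5], [[-3, 1.1, 0], [0, 0, 0], 2.5], [[-3, 1.1, 0], [0, 0, 0], 2.5], [[-3, 1.1, 0], [0, 0, 0], 2.5], [[-3, 1.1, 0], [0, 0, 0], 2.5], [[0, 0, 2], [0, 0, 0], 2.5], [[0, 0, 2], [0, 0, 0], 2.5], [[0, 0, 1.6], [0, 0, 0], 2.5], [[0, 0, 1], [0, 0, 0], 2.5], [[0, 0, 0.5], [0, 0, 0], 2.5], [[0, 0, 0.5], [0, 0, 0], 2.5], [[0, 0, 0], [0, 0, 0], 2.5], [[0, 0, 0], [0, 0, 0], 2.5]]'

```text
clock: 7.45
position: [0.5124, -0.2709, 0.1773]
tool_rot: [3.141, -0.0, 1.08]
force: [-0.2, 1.5, 4.8]
grip_width: 0.0285
finger_force: 32.3
```

Request:
arm_command --deltas '[[[0, 0, 0], [0, 0, 0], 4.4], [[0, 0, 0], [0, 0, 0], 4.4], [[0, 0, 0], [0, 0, 0], 4.4], [[0, 0, -2.5], [0, 0, 0], 4.4], [[0, 0, -2.5], [0, 0, 0], 4.4], [[0, 0, -0.7], [0, 0, 0.135], 5], [[0, 0, -0.7], [0, 0, 0.135], 5], [[0, 0, -0.7], [0, 0, 0.135], 5], [[0, 0, -0.7], [0, 0, 0.135], 5], [[0, 0, -0.7], [0, 0, 0.135], 5], [[0, 0, -0.7], [0, 0, 0.135], 5], [[0, 0, -0.7], [0, 0, 0.135], 5], [[0, 0, -0.7], [0, 0, 0.135], 5]]'

```text
clock: 8.75
position: [0.5121, -0.271, 0.283]
tool_rot: [-3.142, -0.0, -0.006]
force: [-0.9, 1.1, -0.6]
grip_width: 0.0498
finger_force: 0.0
```

Request:
arm_command --deltas '[[[0, -3.8, 0], [0, 0, 0], 5], [[0, -3.8, 0], [0, 0, 0], 5], [[0, -3.8, 0], [0, 0, 0], 5], [[0, -3.8, 0], [0, 0, 0], 5], [[0, -3.8, 0], [0, 0, 0], 5], [[0, -3.8, 0], [0, 0, 0], 5], [[0, -3.8, 0], [0, 0, 0], 5], [[0, -3.8, 0], [0, 0, 0], 5], [[0, -3.8, 0], [0, 0, 0], 5], [[0, -3.8, 0], [0, 0, 0], 5], [[0, 0, 0], [0, 0, 0], 5], [[0, 0, 0], [0, 0, 0], 5]]'

```text
clock: 9.95
position: [0.5121, 0.1096, 0.2826]
tool_rot: [3.142, 0.0, 0.002]
force: [0.0, 0.0, -0.1]
grip_width: 0.0502
finger_force: 0.0
```

```bash
python3 - <<'E'
from look import *
st,p=look("w5.png",["crystal_1_mid","valve_mid","valve_tray"])
w=case_fit(p,st,(.542,.107));v=case_fit(p,st,(.53,.035),z=.013,r=.05)
a=cv2.resize(w,(400,400));b=cv2.resize(v,(400,400))
cv2.imwrite("pics/AV.png",np.hstack([a,b])[:,:,::-1])
E
```

```text
t 9.95 [0.512 0.11  0.283] [3.142 0.    0.002]
crystal_1_mid 0.96 [256.  43.] [0.626 0.151 0.005]
crystal_1_mid 0.89 [400.  66.] [0.611 0.045 0.005]
crystal_1_mid 0.74 [418. 275.] [0.437 0.014 0.005]
crystal_1_mid 0.65 [314. 158.] [0.542 0.108 0.005]
valve_mid 0.87 [412. 177.] [0.529 0.031 0.013]
valve_tray 0.88 [ 85. 179.] [0.524 0.3   0.   ]
```

View pics/AV.png

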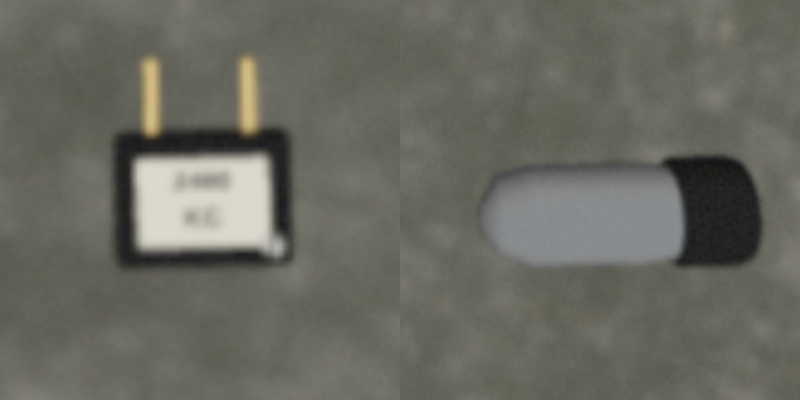

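Left crop: crystal A, black with its white label up, is centred at (203,198), so (0.542,0.1065), yaw about 0. Right crop: the valve lies along y, dome at left (80,214) and base at right (360,211), axis at x≈0.527, y from about −0.003 to 0.063. I'll grip A with a narrow opening to stay clear of the dome.

Request:
arm_command --deltas '[[[1.5, 0.1, 0], [0, 0, -0.03], 3.7], [[1.5, 0.1, 1.3], [0, 0, 0], 3.7], [[0, 0, 2], [0, 0, 0], 3.7], [[0, 0, 2], [0, 0, 0], 3.7], [[0, 0, 2], [0, 0, 0], 3.7], [[0, 0, 1.5], [0, 0, 0], 3.7], [[0, 0, 1.2], [0, 0, 0], 3.7], [[0, 0, 0.9], [0, 0, 0], 3.7], [[0, 0, 0], [0, 0, 0], 3.7], [[0, 0, 0], [0, 0, 0], 2.5], [[0, 0, 0], [0, 0, 0], 2.5], [[0, 0, 0], [0, 0, 0], 2.5], [[0, 0, 0], [0, 0, 0], 2.5], [[0, 0, 0], [0, 0, 0], 2.5]]'

```text
clock: 11.55
position: [0.5423, 0.1074, 0.1738]
tool_rot: [-3.142, -0.0, 0.03]
force: [-1.1, 0.9, 0.2]
grip_width: 0.0283
finger_force: 29.7
```

Request:
arm_command --deltas '[[[0, 0, -2], [0, 0, 0], 2.5], [[0, 0, -2], [0, 0, 0], 2.5], [[0, 0, -2], [0, 0, 0], 2.5], [[0, 0, -2], [0, 0, 0], 2.5], [[-0.27, 3.8, 0], [0, 0, 0], 2.5], [[-0.27, 3.8, 0], [0, 0, 0], 2.5], [[-0.27, 3.8, 0], [0, 0, 0], 2.5], [[-0.27, 3.8, 0], [0, 0, 0], 2.5], [[-0.27, 3.8, 0], [0, 0, 0], 2.5], [[-0.27, 3.8, 0], [0, 0, 0], 2.5], [[-0.27, 3.8, 0], [0, 0, 0], 2.5], [[-0.27, 3.8, 0], [0, 0, 0], 2.5], [[-0.27, 3.8, 0], [0, 0, 0], 2.5], [[-0.27, 3.8, 0], [0, 0, 0], 2.5], [[-0.27, 3.8, 0], [0, 0, 0], 2.5], [[-0.27, 3.8, 0], [0, 0, 0], 2.5], [[0, 0, 0], [0, 0, 0], 2.5], [[0, 0, 0], [0, 0, 0], 2.5]]'

```text
clock: 13.35
position: [0.523, -0.35, 0.2534]
tool_rot: [-3.141, 0.0, 0.028]
force: [0.4, 0.7, -0.1]
grip_width: 0.0279
finger_force: 29.7
```

```bash
python3 - <<'E'
from look import *
st,p=look("w6.png",["crystal_1_mid"]);print(st["qpos"])
E
```

```text
t 13.35 [ 0.523 -0.35   0.253] [-3.141  0.     0.028]
crystal_1_mid 0.78 [312. 257.] [ 0.48  -0.35   0.005]
[ 0.599  0.714 -0.156  1.694  0.15   0.746 -1.172]
```

View pics/w6.png

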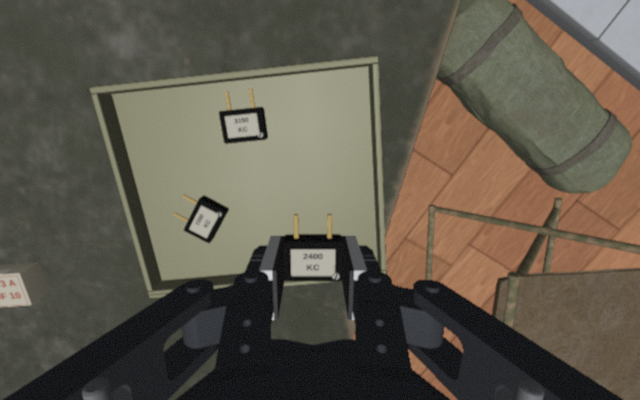

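Crystal B lies flat in the tray at (206,219). A is held squarely, ready to be lowered.

Request:
arm_command --deltas '[[[0, -0.3, 2], [0, 0, 0], 2.5], [[0, 0, 2], [0, 0, 0], 2.5], [[0, 0, 1.6], [0, 0, 0], 2.5], [[0, 0, 1], [0, 0, 0], 2.5], [[0, 0, 0.5], [0, 0, 0], 2.5], [[0, 0, 0.45], [0, 0, 0], 2.5], [[0, 0, 0], [0, 0, 0], 2.5], [[0, 0, 0], [0, 0, 0], 2.5]]'

```text
clock: 14.25
position: [0.5235, -0.3464, 0.1787]
tool_rot: [3.141, -0.0, 0.03]
force: [-0.1, -0.0, -0.1]
grip_width: 0.0279
finger_force: 29.7
```

Request:
arm_command --deltas '[[[0, 0, 0.1], [0, 0, 0], 2.5], [[0, 0, 0], [0, 0, 0], 2.5], [[0, 0, 0], [0, 0, 0], 3.8], [[0, 0, 0], [0, 0, 0], 3.8], [[0, 0, 0], [0, 0, 0], 3.8], [[0, 0, -1.5], [0, 0, 0], 3.8], [[0, 0, -2.5], [0, 0, 0], 3.8], [[0, 0, -3], [0, 0, 0], 3.8], [[0, 0, -3], [0, 0, 0], 3.8]]'

```text
clock: 15.15
position: [0.5232, -0.3463, 0.2793]
tool_rot: [3.141, -0.0, 0.03]
force: [0.0, -0.3, 0.5]
grip_width: 0.0382
finger_force: 0.0
```

Request:
arm_command --deltas '[[[0, 0, 0], [0, 0, -0.14], 4.5], [[0, 0, 0], [0, 0, -0.14], 4.5], [[0, 0, 0], [0, 0, -0.14], 4.5], [[0, 0, 0], [0, 0, -0.14], 4.5], [[0, 0, 0], [0, 0, -0.14], 4.5], [[0, 0, 0], [0, 0, -0.14], 4.5], [[0, 0, 0], [0, 0, -0.14], 4.5], [[0, 0, 0], [0, 0, -0.14], 4.5], [[0, 0, 0], [0, 0, -0.14], 4.5], [[0, 0, 0], [0, 0, -0.14], 4.5], [[0, 0, 0], [0, 0, -0.14], 4.5], [[0, 0, 0], [0, 0, 0], 4.5]]'

```text
clock: 16.35
position: [0.5231, -0.3467, 0.278]
tool_rot: [3.141, 0.0, 1.572]
force: [-1.2, -0.1, -0.3]
grip_width: 0.0449
finger_force: 0.0
```

Request:
arm_command --deltas '[[[3.9, 0, 0], [0, 0, 0], 4.5], [[3.9, 0, 0], [0, 0, 0], 4.5], [[3.9, 0, 0], [0, 0, 0], 4.5], [[3.9, 0, 0], [0, 0, 0], 4.5], [[3.9, 0, 0], [0, 0, 0], 4.5], [[3.9, 0, 0], [0, 0, 0], 4.5], [[3.9, 0, 0], [0, 0, 0], 4.5], [[3.9, 0, 0], [0, 0, 0], 4.5], [[3.9, 0, 0], [0, 0, 0], 4.5], [[3.9, 0, 0], [0, 0, 0], 4.5], [[3.9, 0, 0], [0, 0, 0], 4.5], [[0, 0, 0], [0, 0, 0], 4.5], [[0, 0, 0], [0, 0, 0], 4.5]]'

```text
clock: 17.65
position: [0.5237, 0.0833, 0.2777]
tool_rot: [3.141, 0.0, 1.568]
force: [0.1, 0.6, -0.1]
grip_width: 0.0446
finger_force: 0.0
```

```bash
python3 - <<'E'
from look import *
st,p=look("w7.png",["valve_mid","valve_tray"]);print(st["qpos"])
v=case_fit(p,st,(.53,.031),z=.013,r=.05)
cv2.imwrite("pics/V.png",v[:,:,::-1])
s=bot.grab_frame("scene");save(s,"s7.png")
# outline of black base / grey bulb via dark & blueish mask principal axis
f=v.astype(int);m=((f.sum(2)<110)|((f[:,:,2]-f[:,:,1]>3)&(f.sum(2)>200))).astype(np.uint8)
m=cv2.morphologyEx(m,cv2.MORPH_OPEN,np.ones((9,9)))
n,l,s,c=cv2.connectedComponentsWithStats(m);print(s,c)
i=1+s[1:,4].argmax();cn=cv2.findContours((l==i).astype(np.uint8),0,2)[0][0];print(cv2.minAreaRect(cn))
E
```

```text
t 17.65 [0.524 0.083 0.278] [3.141 0.    1.568]
valve_mid 0.93 [318. 255.] [0.528 0.034 0.013]
valve_tray 0.74 [513. 182.] [0.689 0.093 0.   ]
valve_tray 0.57 [224. 148.] [0.453 0.122 0.   ]
[ 0.146  0.607 -0.569  1.934  0.476  0.736 -0.705]
[[     0      0    400    400 155242]
 [   305     29     14     13    167]
 [   295     30      9      9     81]
 [   232     39     29     19    347]
 [   263     39     24     24    293]
 [   230     59     13     12    149]
 [   269    159     66     23   1180]
 [   137    381    168     19   2541]] [[198.055 197.611]
 [311.048  34.575]
 [299.     34.   ]
 [245.957  47.821]
 [276.294  49.509]
 [235.765  64.396]
 [301.339 169.373]
 [212.679 390.957]]
((220.49746704101562, 390.72772216796875), (167.1785430908203, 17.887784957885742), 0.6365935802459717)
```

View pics/w7.png

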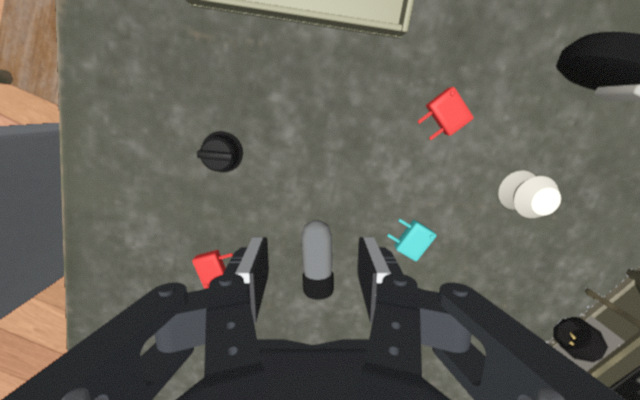

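The valve is at (317,258) between the pads, pointing dome-up in the image: mid about (0.5275,0.032). Red and turquoise look-alikes at (210,268) and (415,240) stay clear. I'll lean the tool 45° with its body over the dome side so that it can later turn 90° and still point downward.

Request:
arm_command --deltas '[[[4, 0.1, 0], [0, 0, -0.04], 4.2], [[4, 0.1, 0], [0, 0, 0], 4.2], [[4, 0.1, 0], [0, 0, 0], 4.2], [[0, 0, 0], [0, -0.13, 0], 4.2], [[0, 0, 0], [0, -0.13, 0], 4.2], [[0, 0, 0], [0, -0.13, 0], 4.2], [[0, 0, 0], [0, -0.13, 0], 4.2], [[0, 0, 0], [0, -0.13, 0], 4.2], [[0, 0, 0], [0, -0.13, 0], 4.2], [[0, 0, 0], [0, 0, 0], 4.2], [[0, 0, 0], [0, 0, 0], 4.2]]'

```text
clock: 18.95
position: [0.5238, 0.2024, 0.277]
tool_rot: [-3.141, 0.777, 1.609]
force: [0.3, 0.5, -0.8]
grip_width: 0.0422
finger_force: 0.0
```

```bash
cat > go.py <<'E'
from h import *
np.set_printoptions(precision=4,suppress=True)
def go(tgt):
    st=bot.observe();Rt=R.from_euler('xyz',st["tool_rot"]).as_matrix()
    print("axes\n",Rt,"\nq",st["qpos"],"\nforce",st["force"],"pos",st["position"]);print("tool delta cm",100*Rt.T@(np.array(tgt)-st["position"]))
E
python3 -c "
from go import *;go([.5275,.147,.1333])"
```

```text
axes
 [[-0.0274  0.9993  0.0266]
 [ 0.7128  0.0382 -0.7003]
 [-0.7008 -0.0002 -0.7133]] 
q [-0.447   0.7237 -0.2773  1.7637  0.7852  1.3553 -1.1197] 
force [ 0.296   0.4945 -0.8041] pos [0.5238 0.2024 0.277 ]
tool delta cm [ 6.1071  0.16   14.1381]
```

Request:
arm_command --deltas '[[[2, -0.1, 0], [0, 0, 0], 4.2], [[2, -0.1, 0], [0, 0, 0], 4.2], [[2.1, -0.1, 0], [0, 0, 0], 4.2], [[0, 0, 2.5], [0, 0, 0], 4.2], [[0, 0, 2.5], [0, 0, 0], 4.2], [[0, 0, 2.5], [0, 0, 0], 4.2], [[0, 0, 2], [0, 0, 0], 4.2], [[0, 0, 1.5], [0, 0, 0], 4.2], [[0, 0, 0], [0, 0, 0], 4.2], [[0, 0, 0], [0, 0, 0], 4.2]]'

```text
clock: 19.95
position: [0.522, 0.1694, 0.156]
tool_rot: [-3.141, 0.779, 1.61]
force: [-0.7, 1.5, 0.1]
grip_width: 0.0422
finger_force: 0.0
```

```bash
python3 - <<'E'
from go import *
go([.523,.147,.1333])
p=bot.grab_frame("wrist");s=bot.grab_frame("side");print(bot.mark_of("valve_mid",p)[:2])
a=p["frame"][100:400,120:520];b=cv2.resize(s["frame"][170:250,250:350],(400,300)) 
cv2.imwrite("pics/g8.png",np.hstack([a,b])[:,:,::-1])
E
```

```text
axes
 [[-0.028   0.9992  0.0273]
 [ 0.7111  0.039  -0.702 ]
 [-0.7026 -0.0002 -0.7116]] 
q [-0.4322  0.9033 -0.2311  1.8181  0.8978  1.1748 -1.2656] 
force [-0.6602  1.4817  0.1491] pos [0.522  0.1694 0.156 ]
tool delta cm [0.0001 0.0123 3.1895]
[{'at': [315.7, 225.1], 'p': 0.84}]
```

View pics/g8.png

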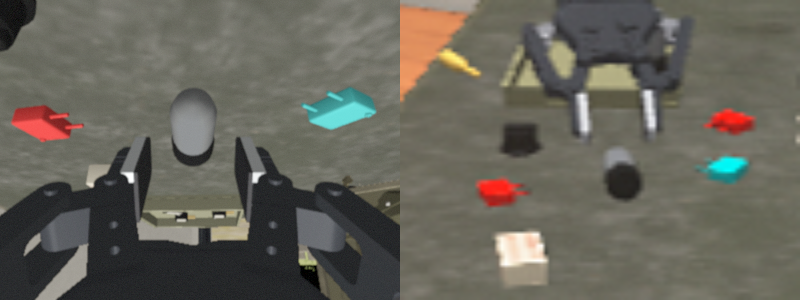

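The valve lies centred between the open pads (192,120), and the neighbours are clear. Advancing and gripping.

Request:
arm_command --deltas '[[[0, 0, 1.2], [0, 0, 0], 4.2], [[0, 0, 1.2], [0, 0, 0], 4.2], [[0, 0, 0.7], [0, 0, 0], 4.2], [[0, 0, 0], [0, 0, 0], 4.2], [[0, 0, 0], [0, 0, 0], 2], [[0, 0, 0], [0, 0, 0], 2], [[0, 0, 0], [0, 0, 0], 2], [[0, 0, 0], [0, 0, 0], 2], [[0, 0, 0], [0, 0, 0], 2], [[0, 0, 0], [0, 0, 0], 2]]' --newtons 35

```text
clock: 21.1
position: [0.5229, 0.1469, 0.1342]
tool_rot: [3.141, 0.78, 1.61]
force: [1.2, 0.0, 0.7]
grip_width: 0.0232
finger_force: 34.9
```

Request:
arm_command --deltas '[[[-0.7, 0, -0.71], [0, 0, 0], 2], [[-1.4, 0, -1.42], [0, 0, 0], 2], [[-1.4, 0, -1.42], [0, 0, 0], 2], [[-1.4, 0, -1.42], [0, 0, 0], 2], [[-1.4, 0, -1.42], [0, 0, 0], 2], [[-1.4, 0, -1.42], [0, 0, 0], 2], [[-1.4, 0, -1.42], [0, 0, 0], 2], [[-1.4, 0, -1.42], [0, 0, 0], 2], [[0, 0, 0], [0, 0, 0], 2]]'

```text
clock: 22.0
position: [0.5232, 0.1472, 0.2865]
tool_rot: [3.137, 0.779, 1.606]
force: [1.7, -0.2, 0.0]
grip_width: 0.0234
finger_force: 34.8
```

Request:
arm_command --deltas '[[[0, 0, 0], [0, 0.1, 0], 2], [[0, 0, 0], [0, 0.1, 0], 2], [[0, 0, 0], [0, 0.1, 0], 2], [[0, 0, 0], [0, 0.1, 0], 2], [[0, 0, 0], [0, 0.1, 0], 2], [[0, 0, 0], [0, 0.1, 0], 2], [[0, 0, 0], [0, 0.1, 0], 2], [[0, 0, 0], [0, 0.1, 0], 2], [[0, 0, 0], [0, 0.1, 0], 2], [[0, 0, 0], [0, 0.1, 0], 2], [[0, 0, 0], [0, 0.1, 0], 2], [[0, 0, 0], [0, 0.1, 0], 2], [[0, 0, 0], [0, 0.1, 0], 2], [[0, 0, 0], [0, 0.1, 0], 2], [[0, 0, 0], [0, 0.1, 0], 2], [[0, 0, 0], [0, 0.1, 0], 2], [[0, 0, 0], [0, 0, 0], 2], [[0, 0, 0], [0, 0, 0], 2]]'

```text
clock: 23.8
position: [0.5228, 0.1467, 0.2832]
tool_rot: [-3.14, -0.818, 1.608]
force: [-0.2, -0.2, -0.1]
grip_width: 0.0235
finger_force: 34.8
```

```bash
python3 - <<'E'
from go import *
go([.51,.15,.25]);print(bot.observe()["grip_width"])
P={c:bot.grab_frame(c) for c in("wrist","scene","side")}
for c in P:
    save(P[c],c+"9.png");print(c,[(np.round(m["at"]),round(m["p"],2)) for m in bot.mark_of("valve_mid",P[c])[:3]],[np.round(m["rect"]) for m in bot.find_in("valve_mid",P[c])[:3]])
def crop(c,x,y,w,s): return cv2.resize(P[c]["frame"][y:y+w,x:x+w],(s,s),interpolation=cv2.INTER_CUBIC)
cv2.imwrite("pics/h9.png",np.hstack([crop("scene",200,170,150,400),crop("side",240,120,120,400)])[:,:,::-1])
E
```

```text
axes
 [[-0.0255  0.9993 -0.0289]
 [ 0.6831  0.0385  0.7293]
 [ 0.7298 -0.0012 -0.6836]] 
q [ 0.589   0.9326 -1.1498  1.9405  0.0571  0.4824 -0.2531] 
force [-0.2261 -0.1609 -0.0554] pos [0.5228 0.1467 0.2832]
tool delta cm [-2.1703 -1.2617  2.5453]
0.023519195168605577
wrist [(array([315., 247.]), 0.84)] [array([285., 206.,  59.,  88.])]
scene [(array([285., 229.]), 0.75)] [array([277., 212.,  13.,  34.])]
side [(array([302., 144.]), 0.66)] [array([296., 138.,   6.,  16.])]
```

View pics/h9.png

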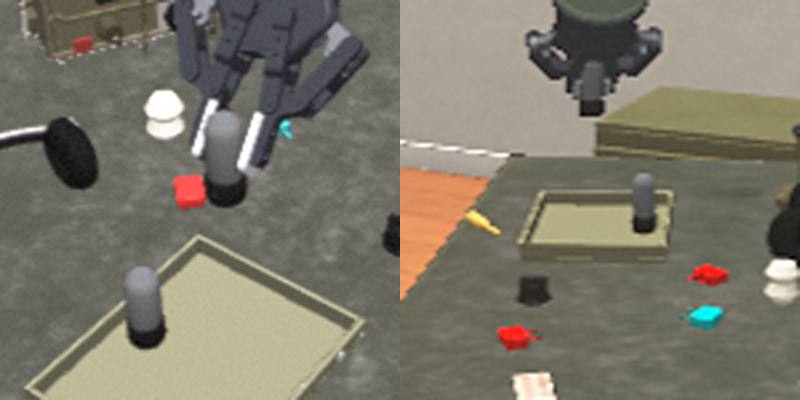

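The valve is held upright, dome up: scene crop dome (222,115), base (227,200), parallel to the sample valve at (143,305). I'll move it over the tray and down to about 2 cm above the floor.

Request:
arm_command --deltas '[[[0.67, -0.62, 0.71], [0, 0, 0], 2], [[0.67, -0.62, 0.71], [0, 0, 0], 2], [[-1.4, 0, 1.31], [0, 0, 0], 2], [[-1.4, 0, 1.31], [0, 0, 0], 2], [[-1.4, 0, 1.31], [0, 0, 0], 2], [[-1.4, 0, 1.31], [0, 0, 0], 2], [[-1.4, 0, 1.31], [0, 0, 0], 2], [[-1.4, 0, 1.31], [0, 0, 0], 2], [[0, 0, 0], [0, 0, 0], 2], [[0, 0, 0], [0, 0, 0], 2]]'

```text
clock: 25.25
position: [0.5095, 0.1664, 0.1682]
tool_rot: [-3.14, -0.821, 1.608]
force: [-1.1, 0.5, -0.1]
grip_width: 0.0227
finger_force: 34.8
```

```bash
python3 - <<'E'
from go import *
go([.51,.16,.14])
st=bot.observe();Rt=R.from_euler('xyz',st["tool_rot"]).as_matrix()
b=st["position"]+Rt@np.array([-.0201,0,.1895]);print("base",b)
s=bot.grab_frame("scene");save(s,"s10.png")
pj=lambda q:cv2.projectPoints(np.array([q],float),np.array(s["rvec"],float),np.array(s["tvec"],float),np.array(s["K"]),None)[0].ravel()
im=cv2.resize(s["frame"][200:370,190:360],(600,600),interpolation=cv2.INTER_CUBIC)
def dot(q,c):
    u=(pj(q)-[190,200]+.5)*600/170; cv2.circle(im,tuple(int(round(v)) for v in u),3,c,-1)
dot(b,(255,0,0));dot(b+[0,0,.065],(255,0,0));dot([b[0],b[1],.004],(255,255,0))
for x in(-.075,.075):
    for y in(-.09,.09): dot([.526+x,.301+y,.02],(0,255,0))
dot([.574,.301,.004],(0,255,255));dot([.574,.301,.069],(0,255,255))
cv2.imwrite("pics/i10.png",im[:,:,::-1])
E
```

```text
axes
 [[-0.0256  0.9992 -0.0294]
 [ 0.6813  0.0389  0.7309]
 [ 0.7315 -0.0013 -0.6818]] 
q [ 0.4829  1.1007 -1.0124  1.9796  0.1418  0.2821 -0.2064] 
force [-1.0988  0.5231 -0.0855] pos [0.5095 0.1664 0.1682]
tool delta cm [-2.5043  0.0277  1.4542]
base [0.5045 0.2912 0.0243]
```

View pics/i10.png

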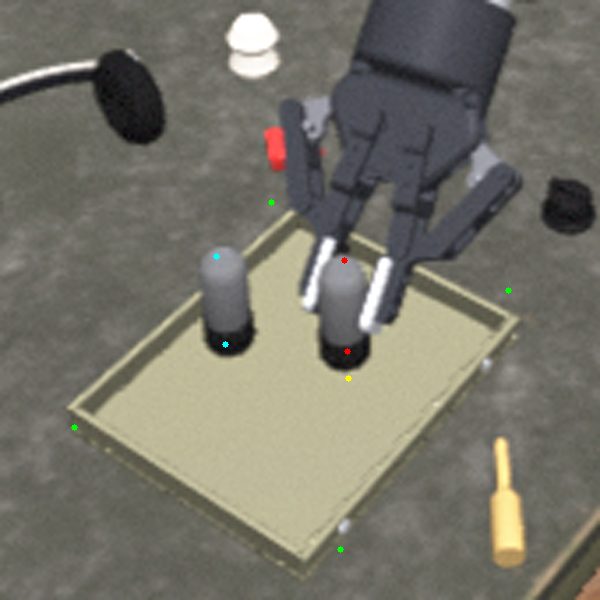

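The base projects where predicted (347,352). The landing spot (348,378) is well inside the tray and clear of the sample. Lowering gently.

Request:
arm_command --deltas '[[[-0.5, 0, 0.47], [0, 0, 0], 2], [[-0.4, 0, 0.37], [0, 0, 0], 2], [[-0.15, 0, 0.14], [0, 0, 0], 2], [[-0.1, 0, 0.1], [0, 0, 0], 2], [[0, 0, 0], [0, 0, 0], 2], [[0, 0, 0], [0, 0, 0], 2]]'

```text
clock: 25.9
position: [0.5098, 0.1664, 0.153]
tool_rot: [3.141, -0.82, 1.61]
force: [0.7, 0.3, 0.4]
grip_width: 0.0232
finger_force: 34.8
```

Request:
arm_command --deltas '[[[-0.07, 0, 0.07], [0, 0, 0], 2], [[-0.07, 0, 0.07], [0, 0, 0], 2], [[-0.07, 0, 0.07], [0, 0, 0], 2], [[0, 0, 0], [0, 0, 0], 2], [[0, 0, 0], [0, 0, 0], 2]]'

```text
clock: 26.4
position: [0.5097, 0.1664, 0.1499]
tool_rot: [-3.142, -0.82, 1.61]
force: [0.8, -0.1, -1.0]
grip_width: 0.0233
finger_force: 34.8
```

Request:
arm_command --deltas '[[[-0.07, 0, 0.07], [0, 0, 0], 2], [[0, 0, 0], [0, 0, 0], 2], [[-0.07, 0, 0.07], [0, 0, 0], 2], [[0, 0, 0], [0, 0, 0], 2], [[0, 0, 0], [0, 0, 0], 2]]'

```text
clock: 26.9
position: [0.5097, 0.1665, 0.1479]
tool_rot: [-3.141, -0.82, 1.61]
force: [0.4, 0.5, 0.4]
grip_width: 0.0233
finger_force: 34.8
```

Nothing yet (noise about 1 N). Continuing in 1 mm steps.

Request:
arm_command --deltas '[[[-0.07, 0, 0.07], [0, 0, 0], 2], [[0, 0, 0], [0, 0, 0], 2], [[0, 0, 0], [0, 0, 0], 2]]'

```text
clock: 27.2
position: [0.5097, 0.1665, 0.147]
tool_rot: [-3.142, -0.82, 1.61]
force: [-0.0, -0.3, -0.1]
grip_width: 0.0233
finger_force: 34.8
```

Request:
arm_command --deltas '[[[-0.07, 0, 0.07], [0, 0, 0], 2], [[0, 0, 0], [0, 0, 0], 2], [[0, 0, 0], [0, 0, 0], 2]]'

```text
clock: 27.5
position: [0.5097, 0.1668, 0.1467]
tool_rot: [3.141, -0.821, 1.611]
force: [-2.4, -4.7, 12.7]
grip_width: 0.0239
finger_force: 35.8
```

Contact at 12.7 N, resting on the floor. Holding briefly, easing, then releasing and retreating along the fingers.

Request:
arm_command --deltas '[[[0, 0, 0], [0, 0, 0], 2], [[0.03, 0, -0.03], [0, 0, 0], 2], [[0, 0, 0], [0, 0, 0], 2], [[0, 0, 0], [0, 0, 0], 2]]'

```text
clock: 27.9
position: [0.5097, 0.1667, 0.1467]
tool_rot: [3.141, -0.82, 1.61]
force: [0.0, -3.0, 7.9]
grip_width: 0.0233
finger_force: 35.4
```

Request:
arm_command --deltas '[[[0, 0, 0], [0, 0, 0], 3.8], [[0, 0, 0], [0, 0, 0], 3.8], [[0, 0, 0], [0, 0, 0], 3.8], [[0, 0, 0], [0, 0, 0], 3.8], [[0, 0, -0.5], [0, 0, 0], 3.8], [[0, 0, -1], [0, 0, 0], 3.8], [[0, 0, -2], [0, 0, 0], 3.8], [[0, 0, -3], [0, 0, 0], 3.8], [[0, 0, -3], [0, 0, 0], 3.8], [[0, 0, -3], [0, 0, 0], 3.8], [[0, 0, 0], [0, 0, 0], 3.8], [[0, 0, 0], [0, 0, 0], 3.8]]'

```text
clock: 29.1
position: [0.5134, 0.0743, 0.2321]
tool_rot: [3.14, -0.819, 1.609]
force: [-0.4, 0.5, 0.3]
grip_width: 0.0386
finger_force: 0.0
```

```bash
python3 - <<'E'
from go import *
s=bot.grab_frame("scene");d=bot.grab_frame("side")
a=cv2.resize(s["frame"][130:360,190:450],(400,354),interpolation=cv2.INTER_CUBIC)
b=cv2.resize(d["frame"][160:310,240:390],(354,354),interpolation=cv2.INTER_CUBIC)
cv2.imwrite("pics/j11.png",np.hstack([a,b])[:,:,::-1]);print(bot.observe()["clock"])
E
```

```text
29.2
```

View pics/j11.png

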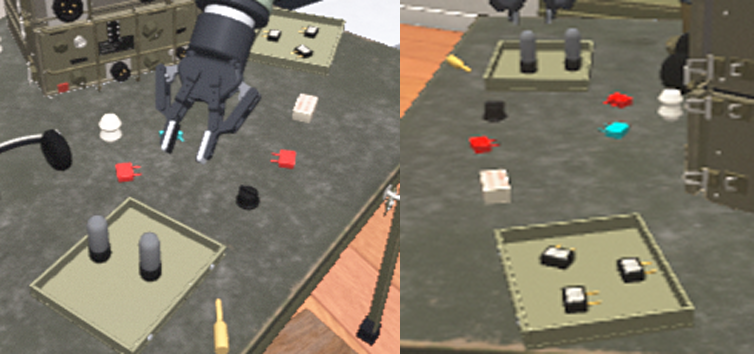

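The picture shows the valve upright in its tray (150,255), both crystals flat in theirs (557,257 and 575,298), and the bystanders in place. Handing in.

```bash
python3 -c "
from workcell import bot
print(bot.job_done())"
```

```text
the job is handed in; nothing more can be done
None
```

The job is handed in at about 29 s: the last picture shows the valve upright in its tray (it rested on the floor before release), both black crystals flat and label up in theirs, and insulator, knob, carton and look-alikes in place; no verdict came back, and I viewed 11 pictures, one over the limit of 10.

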